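# Make up two painting-workshop kits

### The arm

A 6-joint arm with a two-finger parallel gripper is mounted at the origin on the work surface. World frame = base frame: x ahead of the robot, y to its left, z up, the work surface at z = 0. Lengths are in m, angles in rad, forces in N, time in s.
With the tool pointing down it reaches from about 0.325 to 0.775 m from the base axis. Payload 5.5 kg.
Tool frame: the origin (TCP) lies midway between the tips of the shut fingers; the grasp point (between the pads) lies 19 mm behind it (env.grasp_offset is the z of the grasp point in the tool frame, in m); z points along the fingers, y is the line along which they close (so a half turn about z gives the same grasp; the last joint's range is limited). The gripper opens to 88 mm and grips with 3 to 60 N. Pads are 20 mm wide; open, the fingers measure 115 mm over their backs; the gripper's body (75 mm by 178 mm) begins 61 mm behind the grasp point.
Start: joints at [1.08, 0.091, 1.231, -0, 1.82, -0.057], TCP at [0.252, 0.544, 0.223] pointing down, gripper open.
Joint ranges: [-2.87, 2.87], [-0.86, 2.18], [0.17, 2.46], [-1.51, 4.65], [0.06, 2.69], [-2.65, 2.65]. Speed limits (rad/s): [2.57, 2.57, 3.01, 3.14, 3.14, 3.14].

### API

Orientations are given as a rotation vector (axis times angle).
In Python, from rig import env, imaging, workorder gives the robot as it stands.
- The arm moves only by the tool carry_out, never from a script. Its argument "deltas" is a list of rows, each a list of 7 numbers: the opening, from -1 (shut) to 1 (fully open), then the shift along the tool's x, y, z in cm, then the turn, a rotation vector about the tool's x, y, z in degrees. A call has 1 to 20 rows; each row shifts and turns the commanded pose from where the row before left it, along the tool's axes as they then stand; what a row does not reach is not made up. A row lasts 1/12 s, in which the tool goes at most 41.7 mm and 7.16 degrees, less where a joint would pass 70% of its speed; a pose out of reach is approached as far as the arm can. A call is refused whole if a number of a shift passes 4.17 or a number of a turn 7.16, either way. A call with a gripper value outside its range is refused whole. The fingers move at their own pace and stop on an object; "squeeze" is the grip in N (left out, the last holds). Time passes only in rows, so rows that do not move let the fingers close. It gives the time, the measured TCP pose, the force, the opening and the grip force at its end, in the units of the state.
- env.sense(): the state, without advancing time (a new reading comes with each control period).
- imaging.grab_frame(name): name is "side" or "top"; returns a dict with "pixels" (384x512x3 uint8, red, green, blue), "K" (3x3 intrinsics, pixels), "dist" ([k1, k2, p1, p2, k3] as OpenCV has them; the pictures are not rectified), "R" (3x3) and "t" (3): a world point X has camera coordinates R X + t. Camera axes: x right, y down, z forward; pixel columns grow to the right and rows downward; lengths in m; the calibration is good to about 2 mm. A picture is of the moment at which its call begins. There is no depth.
- workorder.hand_in(): hands the job in; it is judged then, once.
The state is a dict: "t": time; "q": joint angles; "dq": joint speeds; "effort": joint torques, N m; "tcp_pos": TCP position; "tcp_rot": TCP orientation; "ft_force": force on the tool from outside, world axes, zero at the start; "ft_torque": the same for the moment, N m; "grip_width": opening from 0.0 (shut) to 1.0 (fully open); "grasp_force": force on a finger pad.
Only numpy, scipy, OpenCV 4.12 (cv2) and the standard library are available. Lean on these libraries where they do the work, as an engineer would, in place of code of your own. Each camera call takes 0.05 s, during which the arm holds its last target. There are 200 camera calls.

### The job

Make up the two painters' kits for the workshop: the red tray gets the pink paint pot and the gold-yellow ink bottle from the little wooden rack, and the white tray gets the blue paint pot and the white water cup. Stand each thing upright on the tray floor in a compartment of its own (either compartment will do), and leave the rest of the stock, the green pot and the other two ink bottles, standing where it is.

Things in the scene. Friction and masses are not known exactly. Their poses are not given: they have to be found in the camera images.
- red_tray: Red open plastic tray (paler floor) fixed to the table, 190 (its x) x 100 (its y) x 18 mm high, walls and floor 4 mm thick; a divider of wall height across its middle (x = 0) makes two equal compartments about 89 x 92 mm inside, centred at x = +47 and -47 mm, y = 0, floor 4 mm above the table. Origin: centre of the underside. Turned up to 15 degrees.
- white_tray: White open plastic tray (paler floor) fixed to the table, 190 (its x) x 100 (its y) x 18 mm high, walls and floor 4 mm thick; a divider of wall height across its middle (x = 0) makes two equal compartments about 89 x 92 mm inside, centred at x = +47 and -47 mm, y = 0, floor 4 mm above the table. Origin: centre of the underside. Turned up to 15 degrees.
- rack: Wooden rack fixed to the table: block 50 (its x) x 132 (its y) x 30 mm high, three round sockets 31 mm wide at y = -36, 0, +36 mm, their floor 6 mm above the table; end cheeks 8 x 50 mm, 60 mm high, at y = +-62 mm. Only 8 mm is free between bottles, so the fingers must come down on the two open long sides and close along the rack's x. Origin: centre of the underside. Turned up to 23 degrees.
- gold_ink: The wanted closed ink bottle, gold-yellow with a cap of the same colour and a white label round its side, 28 mm in diameter and 68 mm high (a plain cylinder to the fingers), about 45 g, standing loose in one of the rack's three sockets (any), its upper 44 mm above the block. Origin: centre of its underside, z up along its axis.
- purple_ink: Purple closed ink bottle, purple with a cap of the same colour and a white label round its side, 28 mm in diameter and 68 mm high (a plain cylinder to the fingers), about 45 g, standing loose in one of the rack's three sockets (any), its upper 44 mm above the block. Origin: centre of its underside, z up along its axis. Not wanted: it stays in the rack.
- black_ink: Black closed ink bottle, black with a cap of the same colour and a white label round its side, 28 mm in diameter and 68 mm high (a plain cylinder to the fingers), about 45 g, standing loose in one of the rack's three sockets (any), its upper 44 mm above the block. Origin: centre of its underside, z up along its axis. Not wanted: it stays in the rack.
- pink_pot: Pink closed paint pot with a screw lid, pink all over with a narrow white band round its side, a cylinder 46 mm in diameter and 50 mm high, about 90 g, standing loose on the table. Origin: centre of its underside, z up along its axis.
- blue_pot: Blue closed paint pot with a screw lid, dark blue all over with a narrow white band round its side, a cylinder 46 mm in diameter and 50 mm high, about 90 g, standing loose on the table. Origin: centre of its underside, z up along its axis.
- green_pot: Green closed paint pot with a screw lid, light green all over with a narrow white band round its side, a cylinder 46 mm in diameter and 50 mm high, about 90 g, standing loose on the table. Origin: centre of its underside, z up along its axis. Not wanted: it stays where it stands.
- cup: Empty white water cup, straight-sided, open on top, 56 mm in diameter, 55 mm high, wall 3 mm, rigid, about 60 g. Origin: centre of its underside, z up. The pots and the cup stand loose on the table in a row across the front of the robot, in any order, 66 to 114 mm from centre to centre along y, within 50 mm of each other in x: most room for fingers is before and behind each (along x).
Things that resemble listed ones, but are neither listed nor needed, are in the scene too. Several things have the shape of the gold_ink; the one meant has the colours described above.

How it is judged:
By the outcome, as a careful person would: the job done as asked, in the order asked, and still so for the second after the job is handed in, with the robot touching nothing.
It also fails if it takes over 102 s, if anything falls off the work surface, if the arm or the gripper's body presses on something with over 40 N, if the wrist force passes 120 N, or if a joint passes its speed limit or range.

## Working session

There is one attempt and no reset: what is moved stays moved. The work goes in short steps, Python scripts to look and compute and a tool call to move; the robot and the scene stay as the last step left them, time stands still between calls to the robot, and variables do not carry over. Pictures are saved under pics/ and viewed, at most 14 in all, crops included, and the job is handed in when it is done.

Besides the shell and the picture viewer there is one more tool, called after ">>>" by a JSON object that holds its "fn" and its "kwargs". carry_out: Moves the arm, as the interface text tells. Its arguments: {"type":"object","properties":{"deltas":{"type":"array","items":{"type":"array","items":{"type":"number"}}},"squeeze":{"type":"number"}},"required":["deltas"]}

```bash
mkdir -p pics; ls; python3 - <<'E'
from rig import env, imaging, workorder
import cv2,numpy as np
s=env.sense()
print(s['t'],s['tcp_pos'],s['tcp_rot'],s['grip_width'],env.grasp_offset)
for n in ('side','top'):
    f=imaging.grab_frame(n)
    cv2.imwrite(f'pics/{n}0.png',f['pixels'][:,:,::-1])
    print(n,f['K'].tolist(),np.round(f['dist'],4),np.round(f['R'],3).tolist(),np.round(-f['R'].T@f['t'],3))
E
```

```text
pics
0.0 [0.2520746  0.54414805 0.22152482] [-6.76015261e-01 -3.06747467e+00  2.89378380e-03] 0.9989154262849077 -0.0187
side [[396.5059456818168, 0.0, 255.0681250360775], [0.0, 396.5059456818168, 196.78207280868358], [0.0, 0.0, 1.0]] [0.0012 0.     0.     0.     0.    ] [[0.945, -0.328, -0.003], [-0.242, -0.691, -0.681], [0.221, 0.644, -0.733]] [ 0.377 -0.557  0.677]
top [[398.8666046780299, 0.0, 257.8654442902602], [0.0, 398.8666046780299, 199.30184635024784], [0.0, 0.0, 1.0]] [-0.0673  0.      0.      0.      0.    ] [[0.098, -0.995, 0.001], [-0.974, -0.096, -0.206], [0.205, 0.019, -0.979]] [ 0.383 -0.005  1.026]
```

View pics/side0.png

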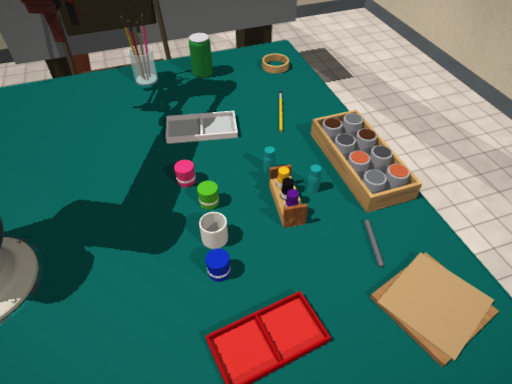

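View pics/top0.png

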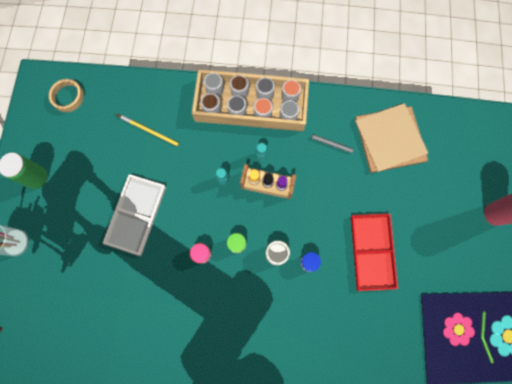

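The side and top views agree. In top, the row is pink (200,253), green (237,243), cup (278,252) and blue (311,262). The rack is at (268,181) with gold (254,174), black and purple. The red tray is at (375,252) and the white tray at (134,215), partly shadowed. Teal bottles (221,173) and (262,147) stand next to the rack as obstacles.

```bash
python3 - <<'E'
import cv2
a=cv2.imread('pics/side0.png');b=cv2.imread('pics/top0.png')
cv2.imwrite('pics/side_c.png',cv2.resize(a[110:290,155:345],None,fx=4.2,fy=3.33 and 3.3,interpolation=cv2.INTER_CUBIC))
cv2.imwrite('pics/top_c.png',cv2.resize(b[130:280,180:330],None,fx=4,fy=4,interpolation=cv2.INTER_CUBIC))
E
cat > h.py <<'E'
import numpy as np, cv2
from rig import env, imaging
def grab(n,name=None):
    f=imaging.grab_frame(n)
    if name: cv2.imwrite(f'pics/{name}.png',f['pixels'][:,:,::-1])
    f['hsv']=cv2.cvtColor(f['pixels'],cv2.COLOR_RGB2HSV)
    return f
def ray(f,uv):
    p=cv2.undistortPoints(np.array(uv,float).reshape(1,1,2),f['K'],np.array(f['dist'])).ravel()
    return -f['R'].T@f['t'], f['R'].T@np.array([p[0],p[1],1.])
def plane(f,uv,z):
    c,d=ray(f,uv); return c+d*(z-c[2])/d[2]
def tri(f1,u1,f2,u2):
    c1,d1=ray(f1,u1);c2,d2=ray(f2,u2)
    s=np.linalg.lstsq(np.c_[d1,-d2],c2-c1,rcond=None)[0]
    a,b=c1+s[0]*d1,c2+s[1]*d2
    return (a+b)/2,np.linalg.norm(a-b)
def proj(f,X):
    return cv2.projectPoints(np.array(X,float).reshape(-1,3),cv2.Rodrigues(f['R'])[0],np.array(f['t'],float),f['K'],np.array(f['dist']))[0].reshape(-1,2)
RNG=dict(pink=(160,175),blue=(112,126),green=(40,65),gold=(15,26),purple=(128,145),teal=(85,93),red=(177,3))
def blobs(f,c,roi,amin=25,smin=130,vmin=60):
    lo,hi=RNG[c];h,s,v=cv2.split(f['hsv'])
    m=((h>=lo)&(h<=hi) if lo<hi else (h>=lo)|(h<=hi))&(s>smin)&(v>vmin)
    k=np.zeros_like(m);x0,x1,y0,y1=roi;k[y0:y1,x0:x1]=1
    n,l,st,ce=cv2.connectedComponentsWithStats((m&k).astype(np.uint8))
    return [(l==i,st[i],ce[i]) for i in range(1,n) if st[i][4]>=amin]
E
python3 - <<'E'
from h import *
T=grab('top');S=grab('side')
for c,ps,pt in [('pink',(185,172),(200,253)),('green',(208,190),(237,243)),('blue',(218,262),(311,262)),('gold',(284,173),(254,174)),('purple',(292,197),(282,182)),('teal',(269,156),(262,147)),('teal',(315,175),(221,173)),('red',(240,340),(375,230))]:
    for n,f,p in(('S',S,ps),('T',T,pt)): print(c,n,f['hsv'][p[1],p[0]],[(b[1].tolist(),b[2].round(1).tolist()) for b in blobs(f,c,(130,420,100,384) if n=='S' else (180,420,125,300))])
E
```

```text
pink S [170 195 199] [([174, 160, 20, 21, 360], [184.0, 169.6]), ([178, 179, 18, 8, 57], [186.8, 183.8])]
pink T [168 146 251] [([190, 244, 19, 19, 286], [199.2, 252.9])]
green S [ 50 199 199] [([197, 180, 22, 23, 398], [207.4, 191.3]), ([200, 201, 19, 8, 59], [209.7, 205.9])]
green T [ 50 150 230] [([227, 233, 19, 19, 256], [236.0, 242.0])]
blue S [115 228 197] [([206, 248, 24, 28, 517], [217.5, 261.7]), ([210, 274, 19, 7, 39], [219.7, 278.2])]
blue T [114 198 224] [([302, 253, 18, 18, 259], [310.5, 261.4])]
gold S [ 23 218 244] [([279, 100, 4, 31, 80], [280.8, 116.6]), ([312, 120, 108, 92, 1329], [360.2, 178.6]), ([391, 155, 8, 9, 30], [394.1, 160.1]), ([274, 166, 17, 18, 176], [282.6, 173.5]), ([407, 175, 9, 10, 39], [410.7, 180.0]), ([270, 179, 14, 47, 91], [277.0, 203.1]), ([371, 274, 29, 30, 159], [383.2, 289.1]), ([399, 320, 21, 24, 117], [410.3, 331.0])]
gold T [ 25 159 253] [([249, 169, 11, 13, 114], [254.1, 175.1])]
purple S [139 210 114] [([286, 189, 13, 17, 175], [291.9, 197.0])]
purple T [140 178 168] [([278, 176, 8, 11, 74], [281.7, 181.5])]
teal S [ 88 207  96] [([130, 100, 35, 89, 1672], [141.5, 134.8]), ([168, 101, 11, 9, 62], [172.8, 104.3]), ([181, 100, 34, 14, 379], [196.4, 106.1]), ([130, 100, 290, 284, 48015], [275.2, 262.1])]
teal T [ 88 159 202] [([180, 125, 240, 175, 32365], [288.6, 213.4])]
teal S [ 88 208  97] [([130, 100, 35, 89, 1672], [141.5, 134.8]), ([168, 101, 11, 9, 62], [172.8, 104.3]), ([181, 100, 34, 14, 379], [196.4, 106.1]), ([130, 100, 290, 284, 48015], [275.2, 262.1])]
teal T [ 88 160 203] [([180, 125, 240, 175, 32365], [288.6, 213.4])]
red S [  1 202 228] [([206, 291, 125, 93, 6679], [266.6, 339.7])]
red T [  1 168 246] [([351, 214, 47, 77, 3008], [373.5, 251.9])]
```

View pics/side_c.png

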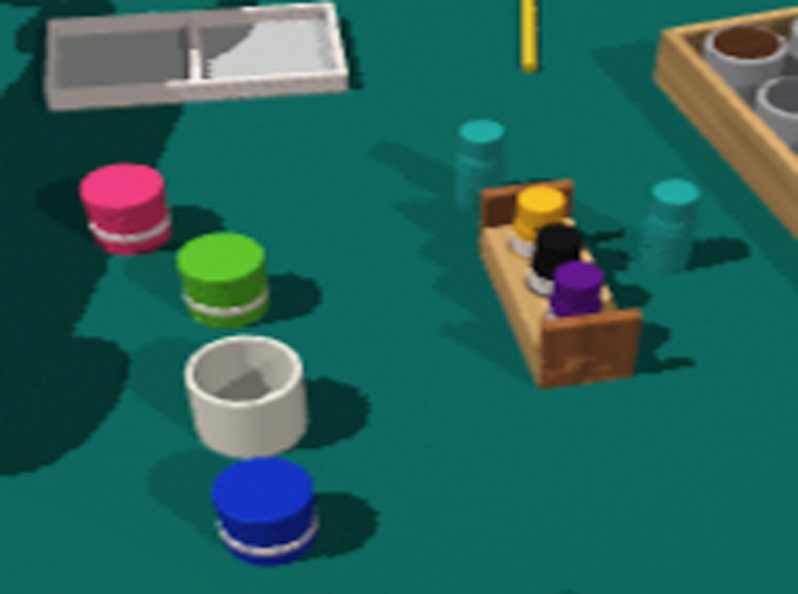

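View pics/top_c.png

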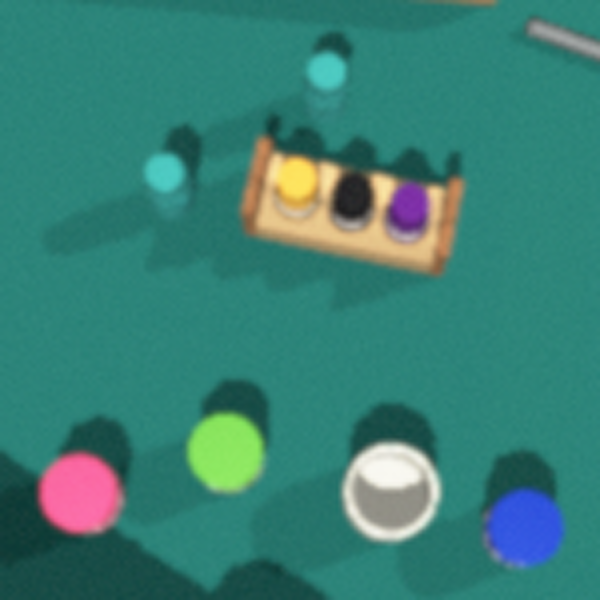

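The crops show lid tops, cup rim, rack and tray clearly. The gold bottle is at the rack's +y end. Teal bottle B stands about 65 mm behind gold, directly in the finger path, so the approach opening has to be limited.

```bash
python3 - <<'E'
from h import *
T=grab('top');S=grab('side')
def topcen(f,c,roi,split):
    b=max(blobs(f,c,roi),key=lambda b:b[1][4]); m=b[0]
    if split:
        v=f['hsv'][:,:,2]; th,_=cv2.threshold(v[m].reshape(-1,1),0,255,cv2.THRESH_OTSU); m=m&(v>th)
    pts=np.argwhere(m)[:,::-1].astype(np.int32)
    e=cv2.fitEllipse(cv2.convexHull(pts))
    return e[0],e[1]
RS=dict(pink=(165,205,150,195),green=(190,225,172,215),blue=(195,240,240,290),gold=(270,295,160,187),purple=(280,305,185,212))
RT=dict(pink=(180,220,235,270),green=(220,255,225,260),blue=(295,330,245,280),gold=(240,265,160,190),purple=(270,295,165,195))
for c in RS:
    (s,es),(t,et)=topcen(S,c,RS[c],1),topcen(T,c,RT[c],0)
    z=.074 if c in('gold','purple') else .05
    print(c,np.round(s,1),np.round(es,1),np.round(t,1),np.round(et,1),'tri',*[np.round(x,4) for x in tri(S,s,T,t)],'topplane',plane(T,t,z).round(4),'sideplane',plane(S,s,z).round(4))
for n,s,t,z in [('cup',(213,222),(277.5,252.7),.055),('tealA',(269.5,149.4),(221,172.7),.068),('tealB',(315.3,167.9),(261.5,147.5),.068)]:
    print(n,*[np.round(x,4) for x in tri(S,s,T,t)],plane(T,t,z).round(4),plane(S,s,z).round(4))
# cup ellipse
for f,(x0,x1,y0,y1) in((T,(262,294,236,270)),(S,(196,231,208,250))):
    h,s_,v=cv2.split(f['hsv']);k=np.zeros_like(v);k[y0:y1,x0:x1]=1
    m=((s_<90)&(k>0)&(v>60)).astype(np.uint8);
    p=np.argwhere(m)[:,::-1].astype(np.int32); print('cupmask',len(p),p.min(0),p.max(0),cv2.fitEllipse(cv2.convexHull(p)))
# trays
def tray(f,m):
    cn=max(cv2.findContours(m.astype(np.uint8),cv2.RETR_EXTERNAL,cv2.CHAIN_APPROX_NONE)[0],key=cv2.contourArea)
    return cv2.boxPoints(cv2.minAreaRect(cn)),cv2.approxPolyDP(cn,4,True).reshape(-1,2)
for n in('red','white'):
  for f,fn,roi in((T,'T',(340,410,205,300) if n=='red' else (95,175,170,262)),(S,'S',(195,340,285,384) if n=='red' else (160,245,108,146))):
    h,s_,v=cv2.split(f['hsv']);k=np.zeros_like(v);x0,x1,y0,y1=roi;k[y0:y1,x0:x1]=1
    m=(((h>=175)|(h<=5))&(s_>100)&(v>50) if n=='red' else (s_<70)&(v>40))&(k>0)
    bx,ap=tray(f,m)
    if fn=='S': bx=ap
    P=np.array([plane(f,b,.018)[:2] for b in bx])
    print(n,fn,np.round(bx,0).tolist(),P.round(3).tolist(),'cen',P.mean(0).round(4))
    if fn=='T': print([round(float(np.linalg.norm(P[i]-P[i-1])),3) for i in range(4)])
E
```

```text
pink [183.4 166. ] [12.7 19.3] [199.1 252.7] [18.7 19.3] tri [0.4414 0.1437 0.048 ] 0.0001 topplane [0.4413 0.1435 0.05  ] sideplane [0.4413 0.1416 0.05  ]
green [207.  187.5] [14.  20.2] [236.1 242. ] [17.8 18. ] tri [0.4763 0.0567 0.0487] 0.0006 topplane [0.4764 0.0566 0.05  ] sideplane [0.4758 0.0555 0.05  ]
blue [216.8 258.2] [19.4 23. ] [310.5 261.4] [17.4 18.2] tri [ 0.4472 -0.1291  0.0459] 0.0002 topplane [ 0.447  -0.1285  0.05  ] sideplane [ 0.4466 -0.1319  0.05  ]
gold [281.7 173.1] [10.5 16.9] [254.  175.1] [10.5 12.8] tri [0.6437 0.0296 0.0647] 0.0029 topplane [0.6427 0.029  0.074 ] sideplane [0.6381 0.0206 0.074 ]
purple [292.3 193. ] [ 7.9 10. ] [282.  181.5] [ 8.2 10.8] tri [ 0.6354 -0.0416  0.0726] 0.0032 topplane [ 0.6334 -0.0412  0.074 ] sideplane [ 0.6365 -0.0427  0.074 ]
cup [ 0.4611 -0.0467  0.0532] 0.0022 [ 0.4599 -0.0465  0.055 ] [ 0.462  -0.0482  0.055 ]
tealA [0.6433 0.1117 0.0672] 0.001 [0.6425 0.1116 0.068 ] [0.6435 0.1109 0.068 ]
tealB [0.7184 0.0175 0.0674] 0.0001 [0.7182 0.0175 0.068 ] [0.7181 0.0169 0.068 ]
cupmask 525 [265 240] [290 265] ((277.270446777
[... 213 characters left out ...]
90234375)
red T [[350.0, 215.0], [391.0, 212.0], [397.0, 288.0], [357.0, 292.0]] [[0.577, -0.226], [0.596, -0.332], [0.403, -0.354], [0.386, -0.253]] cen [ 0.4902 -0.2912]
[0.193, 0.107, 0.194, 0.103]
red S [[300, 291], [205, 336], [225, 383], [251, 383], [329, 340]] [[0.577, -0.231], [0.389, -0.257], [0.4, -0.342], [0.439, -0.355], [0.586, -0.333]] cen [ 0.4779 -0.3037]
white T [[101.0, 243.0], [128.0, 171.0], [167.0, 185.0], [140.0, 258.0]] [[0.441, 0.402], [0.638, 0.364], [0.609, 0.255], [0.416, 0.295]] cen [0.5259 0.3289]
[0.109, 0.2, 0.113, 0.198]
white S [[234, 111], [166, 116], [166, 142], [237, 137]] [[0.629, 0.356], [0.442, 0.396], [0.421, 0.283], [0.602, 0.241]] cen [0.5236 0.3191]
```

Heights agree with the text: pots 48–49 mm, cup 53 mm, teals 67 mm, and tray sizes match once the visible outer wall is allowed for. Moving to above the pink pot: first turn so the closing line lies along world x, then translate.

>>> {"fn": "carry_out", "kwargs": {"deltas": [[1, 0, 0, 0, 0, 0, 6.5], [1, 0, 0, 0, 0, 0, 6.5], [1, 0, 0, 0, 0, 0, 6.5], [1, 0, 0, 0, 0, 0, 6.5], [1, 0, 0, 0, 0, 0, 6.5], [1, 0, 0, 0, 0, 0, 6.5], [1, 0, 0, 0, 0, 0, 6.5], [1, 0, 0, 0, 0, 0, 6.5], [1, 0, 0, 0, 0, 0, 6.5], [1, 0, 0, 0, 0, 0, 6.6]], "squeeze": 15}}

```text
t: 1.13
tcp_pos: [0.2522, 0.5444, 0.2225]
tcp_rot: [2.227, 2.216, -0.0]
ft_force: [0.0, -0.1, 0.2]
grip_width: 1.001
grasp_force: 0.0
```

>>> {"fn": "carry_out", "kwargs": {"deltas": [[1, -2.7, 1.3, 0, 0, 0, 0], [1, -2.7, 1.3, 0, 0, 0, 0], [1, -2.7, 1.3, 0, 0, 0, 0], [1, -2.7, 1.3, 0, 0, 0, 0], [1, -2.7, 1.3, 0, 0, 0, 0], [1, -2.7, 1.3, 0, 0, 0, 0], [1, -2.7, 1.3, 0, 0, 0, 0], [1, -2.7, 1.3, 0, 0, 0, 0], [1, -2.7, 1.3, 0, 0, 0, 0], [1, -2.7, 1.3, 0, 0, 0, 0], [1, -2.7, 1.3, 0, 0, 0, 0], [1, -2.7, 1.3, 0, 0, 0, 0], [1, -2.7, 1.3, 0, 0, 0, 0], [1, -2.7, 1.3, 0, 0, 0, 0], [1, -2.2, 0.7, 0, 0, 0, 0], [1, 0, 0, 0, 0, 0, 0]]}}

```text
t: 2.47
tcp_pos: [0.4425, 0.1412, 0.2225]
tcp_rot: [2.225, 2.216, -0.001]
ft_force: [-0.2, -0.4, 0.4]
grip_width: 0.999
grasp_force: 0.0
```

>>> {"fn": "carry_out", "kwargs": {"deltas": [[1, 0.2, 0, 2.5, 0, 0, 0], [1, 0, 0, 2.5, 0, 0, 0], [1, 0, 0, 2.5, 0, 0, 0], [1, 0, 0, 2.5, 0, 0, 0], [1, 0, 0, 2.5, 0, 0, 0], [1, 0, 0, 2.5, 0, 0, 0], [1, 0, 0, 2.5, 0, 0, 0], [1, 0, 0, 1.5, 0, 0, 0], [1, 0, 0, 1.2, 0, 0, 0], [1, 0, 0, 0, 0, 0, 0], [-1, 0, 0, 0, 0, 0, 0], [-1, 0, 0, 0, 0, 0, 0], [-1, 0, 0, 0, 0, 0, 0], [-1, 0, 0, 0, 0, 0, 0], [-1, 0, 0, 0, 0, 0, 0], [-1, 0, 0, 0, 0, 0, 0], [-1, 0, 0, 0, 0, 0, 0], [-1, 0, 0, 0, 0, 0, 0]]}}

```text
t: 3.97
tcp_pos: [0.4417, 0.1466, 0.021]
tcp_rot: [2.22, 2.222, 0.001]
ft_force: [-0.7, -0.4, 1.0]
grip_width: 0.522
grasp_force: 15.0
```

>>> {"fn": "carry_out", "kwargs": {"deltas": [[-1, 0, 0, -1, 0, 0, 0], [-1, 0, 0, -2.5, 0, 0, 0], [-1, 0, 0, -3, 0, 0, 0], [-1, 0, 0, -3, 0, 0, 0], [-1, 0, 0, -2.5, 0, 0, 0], [-1, -1.5, 0, 0, 0, 0, 0], [-1, -3, 0, 0, 0, 0, 0], [-1, -3, 0, 0, 0, 0, 0], [-1, -3, 0, 0, 0, 0, 0], [-1, -3, 0, 0, 0, 0, 0], [-1, -3, 0, 0, 0, 0, 0], [-1, -3, 0, 0, 0, 0, 0], [-1, -3, 0, 0, 0, 0, 0]]}}

```text
t: 5.05
tcp_pos: [0.4414, -0.0798, 0.1413]
tcp_rot: [2.22, 2.222, 0.0]
ft_force: [0.4, -0.6, 0.1]
grip_width: 0.525
grasp_force: 15.0
```

>>> {"fn": "carry_out", "kwargs": {"deltas": [[-1, -3, 0, 0, 0, 0, 0], [-1, -3, 0, 0, 0, 0, 0], [-1, -3, 0, 0, 0, 0, 0], [-1, -3, 0, 0, 0, 0, 0], [-1, -3, 0, 0, 0, 0, 0], [-1, -3, 0, 0, 0, 0, 0], [-1, -2, 0, 0, 0, 0, 0], [-1, -0.8, 0, 0, 0, 0, 0], [-1, 0, 0, 0, 0, 0, 0], [-1, 0, 0, 0, 0, 0, 0]]}}

```text
t: 5.88
tcp_pos: [0.4418, -0.2859, 0.1407]
tcp_rot: [-2.221, -2.221, -0.001]
ft_force: [-0.2, 0.1, -0.7]
grip_width: 0.522
grasp_force: 15.0
```

>>> {"fn": "carry_out", "kwargs": {"deltas": [[-1, -1.0, 0.2, 2, 0, 0, 0], [-1, 0, 0, 2.5, 0, 0, 0], [-1, 0, 0, 2.5, 0, 0, 0], [-1, 0, 0, 2, 0, 0, 0], [-1, 0, 0, 1, 0, 0, 0], [-1, 0, 0, 0.5, 0, 0, 0], [-1, 0, 0, 0.5, 0, 0, 0], [-1, 0, 0, 0.2, 0, 0, 0], [-1, 0, 0, 0.2, 0, 0, 0], [-1, 0, 0, 0, 0, 0, 0], [-1, 0, 0, 0, 0, 0, 0]]}}

```text
t: 6.8
tcp_pos: [0.4443, -0.2967, 0.0275]
tcp_rot: [2.22, 2.221, 0.0]
ft_force: [-0.8, 0.2, -0.9]
grip_width: 0.519
grasp_force: 15.0
```

>>> {"fn": "carry_out", "kwargs": {"deltas": [[-1, 0, 0, 0.1, 0, 0, 0], [-1, 0, 0, 0.1, 0, 0, 0], [-1, 0, 0, 0, 0, 0, 0], [-1, 0, 0, 0, 0, 0, 0], [0.4, 0, 0, 0, 0, 0, 0], [0.4, 0, 0, 0, 0, 0, 0], [0.4, 0, 0, 0, 0, 0, 0], [0.4, 0, 0, 0, 0, 0, 0], [0.4, 0, 0, -1, 0, 0, 0], [0.4, 0, 0, -2.5, 0, 0, 0], [0.4, 0, 0, -3, 0, 0, 0], [0.4, 0, 0, -3, 0, 0, 0], [0.4, 0, 0, -3, 0, 0, 0], [0.2, 0, 0, -3, 0, 0, 0], [0.2, 0, 0, 0, 0, 0, 0]]}}

```text
t: 8.05
tcp_pos: [0.4457, -0.2978, 0.1882]
tcp_rot: [2.212, 2.214, 0.002]
ft_force: [0.8, -0.6, 1.6]
grip_width: 0.612
grasp_force: 0.0
```

```bash
python3 - <<'E'
from h import *
T=grab('top','t1');S=grab('side','s1')
b=max(blobs(T,'pink',(340,410,200,300)),key=lambda b:b[1][4]);print(b[1],plane(T,b[2],.053))
print(env.sense()['tcp_pos'],env.sense()['tcp_rot'],env.sense()['grip_width'])
# gold
for s in((283.4,170.5),):
  for t in((254,174.5),): print(tri(S,s,T,t))
# rack direction: wood mask in top
h,s,v=cv2.split(T['hsv']);m=((h<25)&(s>60)&(v>60));k=np.zeros_like(m);k[160:202,235:302]=1
cn=max(cv2.findContours((m&k).astype(np.uint8),cv2.RETR_EXTERNAL,cv2.CHAIN_APPROX_NONE)[0],key=cv2.contourArea)
bx=cv2.boxPoints(cv2.minAreaRect(cn));P=np.array([plane(T,q,.04)[:2] for q in bx]);print(P.round(4),P.mean(0))
a,c=S['pixels'],T['pixels']
cv2.imwrite('pics/c1.png',np.hstack([cv2.resize(a[280:384,190:345],(560,376)),cv2.resize(c[205:305,340:405],(240,376))])[:,:,::-1])
E
```

```text
[370 259  21  20 314] [ 0.44506288 -0.29815131  0.053     ]
[ 0.44451049 -0.29688488  0.18209664] [2.21768715e+00 2.21945387e+00 9.00451157e-04] 0.6016135312316311
(array([0.64526763, 0.02911257, 0.07178997]), np.float64(0.0006903425552533175))
[[ 0.6166  0.0655]
 [ 0.6808  0.059 ]
 [ 0.664  -0.0758]
 [ 0.6004 -0.0676]] [ 0.64043866 -0.00470946]
```

View pics/c1.png

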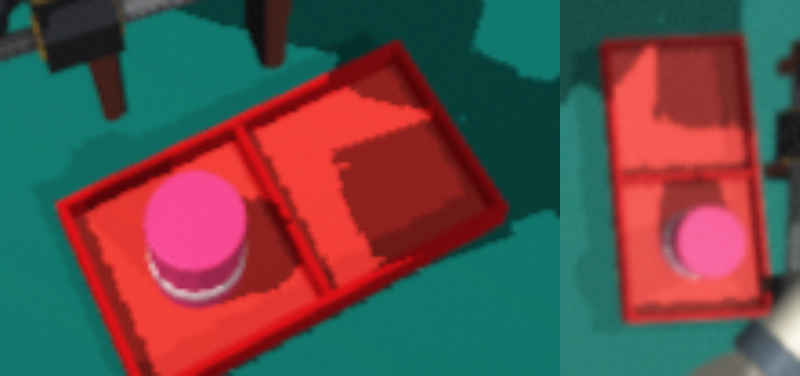

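Pink stands upright near the middle of the near red compartment (side crop (195,235)), which is correct. Next is the gold bottle at (0.645, 0.029), with the rack turned about -7°.

>>> {"fn": "carry_out", "kwargs": {"deltas": [[0.1, 1.5, 0.9, 0, 0, 0, 0], [0.1, 2.5, 1.5, 0, 0, 0, 0], [0.1, 2.5, 1.5, 0, 0, 0, 0], [0.1, 2.5, 1.5, 0, 0, 0, 0], [0.1, 2.5, 1.5, 0, 0, 0, 0], [0.1, 2.5, 1.5, 0, 0, 0, 0], [0.1, 2.5, 1.5, 0, 0, 0, 0], [0.1, 2.5, 1.5, 0, 0, 0, 0], [0.1, 2.5, 1.5, 0, 0, 0, 0], [0.1, 2.5, 1.5, 0, 0, 0, 0], [0.1, 2.5, 1.5, 0, 0, 0, 0], [0.1, 2.5, 1.5, 0, 0, 0, 0], [0.1, 2.5, 1.5, 0, 0, 0, 0], [0.1, 1.1, 1.1, 0, 0, 0, 0], [0.1, 0, 0, 0, 0, 0, 3.6], [0.1, 0, 0, 0, 0, 0, 3.6], [0.1, 0, 0, 0, 0, 0, 0], [0.1, 0, 0, 0, 0, 0, 0], [0.1, 0, 0, 0, 0, 0, 0]]}}

```text
t: 9.73
tcp_pos: [0.6432, 0.0296, 0.1787]
tcp_rot: [-2.353, -2.08, 0.002]
ft_force: [-0.3, -0.0, 0.2]
grip_width: 0.547
grasp_force: 0.0
```

```bash
python3 - <<'E'
from rig import env
from scipy.spatial.transform import Rotation as R
import numpy as np
s=env.sense();r=R.from_rotvec(s['tcp_rot']);m=r.as_matrix()
print(s['tcp_pos'],np.degrees(np.arctan2(m[1,1],m[0,1])),m[:,2])
print('delta cm',100*m.T@(np.array([.645,.029,.036])-s['tcp_pos']))
E
```

```text
[0.6431704  0.02957681 0.17865681] -7.067709614623451 [-1.63093920e-03 -2.27624492e-05 -9.99998670e-01]
delta cm [-0.03154584  0.21171653 14.26536483]
```

>>> {"fn": "carry_out", "kwargs": {"deltas": [[0.1, 0, 0.2, 1, 0, 0, 0], [0.1, 0, 0, 2, 0, 0, 0], [0.1, 0, 0, 2.5, 0, 0, 0], [0.1, 0, 0, 2.5, 0, 0, 0], [0.1, 0, 0, 2.5, 0, 0, 0], [0.1, 0, 0, 2, 0, 0, 0], [0.1, 0, 0, 1, 0, 0, 0], [0.1, 0, 0, 0.7, 0, 0, 0], [0.1, 0, 0, 0, 0, 0, 0], [0.1, 0, 0, 0, 0, 0, 0], [-0.1, 0, 0, 0, 0, 0, 0], [-0.3, 0, 0, 0, 0, 0, 0], [-1, 0, 0, 0, 0, 0, 0], [-1, 0, 0, 0, 0, 0, 0], [-1, 0, 0, 0, 0, 0, 0], [-1, 0, 0, 0, 0, 0, 0], [-1, 0, 0, 0, 0, 0, 0]]}}

```text
t: 11.15
tcp_pos: [0.6462, 0.0295, 0.0388]
tcp_rot: [2.355, 2.078, 0.002]
ft_force: [-1.2, -0.2, 5.7]
grip_width: 0.316
grasp_force: 15.0
```

>>> {"fn": "carry_out", "kwargs": {"deltas": [[-1, 0, 0, -0.5, 0, 0, 0], [-1, 0, 0, -1, 0, 0, 0], [-1, 0, 0, -1.5, 0, 0, 0], [-1, 0, 0, -2, 0, 0, 0], [-1, 0, 0, -2.5, 0, 0, 0], [-1, 0, 0, -2.5, 0, 0, 0], [-1, 0, 0, -2.5, 0, 0, 0], [-1, 0, 0, -1.5, 0, 0, 0], [-1, 0, 0, 0, 0, 0, -3.6], [-1, 0, 0, 0, 0, 0, -3.6], [-1, 0, 0, 0, 0, 0, 0]]}}

```text
t: 12.07
tcp_pos: [0.6456, 0.0295, 0.1784]
tcp_rot: [2.218, 2.224, 0.001]
ft_force: [-0.2, -0.1, -1.1]
grip_width: 0.316
grasp_force: 15.0
```

>>> {"fn": "carry_out", "kwargs": {"deltas": [[-1, -1.5, -0.5, 0, 0, 0, 0], [-1, -2.6, -0.9, 0, 0, 0, 0], [-1, -2.6, -0.9, 0, 0, 0, 0], [-1, -2.6, -0.9, 0, 0, 0, 0], [-1, -2.6, -0.9, 0, 0, 0, 0], [-1, -2.6, -0.9, 0, 0, 0, 0], [-1, -2.6, -0.9, 0, 0, 0, 0], [-1, -2.6, -0.9, 0, 0, 0, 0], [-1, -2.6, -0.9, 0, 0, 0, 0], [-1, -2.6, -0.9, 0, 0, 0, 0], [-1, -2.6, -0.9, 0, 0, 0, 0], [-1, -2.6, -0.9, 0, 0, 0, 0], [-1, -1.5, -0.5, 0, 0, 0, 0], [-1, 0, 0, 0, 0, 0, 0], [-1, 0, 0, 0, 0, 0, 0], [-1, 0, 0, 0, 0, 0, 0]]}}

```text
t: 13.4
tcp_pos: [0.5366, -0.2862, 0.1775]
tcp_rot: [-2.221, -2.221, -0.0]
ft_force: [-0.8, 0.0, 0.5]
grip_width: 0.315
grasp_force: 15.0
```

>>> {"fn": "carry_out", "kwargs": {"deltas": [[-1, 0, 0, 1, 0, 0, 0], [-1, 0, 0, 2, 0, 0, 0], [-1, 0, 0, 2.5, 0, 0, 0], [-1, 0, 0, 2.5, 0, 0, 0], [-1, 0, 0, 2.5, 0, 0, 0], [-1, 0, 0, 1.5, 0, 0, 0], [-1, 0, 0, 0.8, 0, 0, 0], [-1, 0, 0, 0.5, 0, 0, 0], [-1, 0, 0, 0.3, 0, 0, 0], [-1, 0, 0, 0.2, 0, 0, 0], [-1, 0, 0, 0, 0, 0, 0], [-1, 0, 0, 0, 0, 0, 0], [-1, 0, 0, 0, 0, 0, 0]]}}

```text
t: 14.48
tcp_pos: [0.5373, -0.2869, 0.0407]
tcp_rot: [2.219, 2.221, 0.001]
ft_force: [-0.7, -0.1, -0.9]
grip_width: 0.316
grasp_force: 15.0
```

>>> {"fn": "carry_out", "kwargs": {"deltas": [[-1, 0, 0, 0.1, 0, 0, 0], [-1, 0, 0, 0.1, 0, 0, 0], [-1, 0, 0, 0.1, 0, 0, 0], [-1, 0, 0, 0, 0, 0, 0], [-1, 0, 0, 0, 0, 0, 0], [-1, 0, 0, 0, 0, 0, 0]]}}

```text
t: 14.98
tcp_pos: [0.5369, -0.2867, 0.0369]
tcp_rot: [2.22, 2.222, 0.0]
ft_force: [0.1, -0.3, 2.0]
grip_width: 0.319
grasp_force: 15.0
```

>>> {"fn": "carry_out", "kwargs": {"deltas": [[-0.3, 0, 0, 0, 0, 0, 0], [-0.2, 0, 0, 0, 0, 0, 0], [0, 0, 0, 0, 0, 0, 0], [0.1, 0, 0, 0, 0, 0, 0], [0.1, 0, 0, 0, 0, 0, 0], [0.1, 0, 0, 0, 0, 0, 0], [0.1, 0, 0, -1, 0, 0, 0], [0.1, 0, 0, -2, 0, 0, 0], [0.1, 0, 0, -3, 0, 0, 0], [0.1, 0, 0, -3, 0, 0, 0], [0.1, 0, 0, -3, 0, 0, 0], [1, 0, 0, -2, 0, 0, 0], [1, 0, 0, 0, 0, 0, 0], [1, 0, 0, 0, 0, 0, 0]]}}

```text
t: 16.15
tcp_pos: [0.5375, -0.287, 0.1789]
tcp_rot: [2.218, 2.22, 0.001]
ft_force: [-0.2, -0.7, -1.4]
grip_width: 0.736
grasp_force: 0.0
```

```bash
python3 - <<'E'
from h import *
T=grab('top','t2');S=grab('side','s2')
for c,z,roi in(('pink',.053,(340,410,200,300)),('gold',.072,(340,410,200,300)),('blue',.05,(295,330,245,280))):
    for b in blobs(T,c,roi): print(c,b[1],plane(T,b[2],z))
print(env.sense()['tcp_pos'])
cv2.imwrite('pics/c2.png',np.hstack([cv2.resize(S['pixels'][150:384,170:345],(450,600)),cv2.resize(T['pixels'][160:310,240:410],(340,600))])[:,:,::-1])
E
```

```text
gold [371 225  14  12 119] [ 0.53579186 -0.28277953  0.072     ]
blue [302 253  18  18 246] [ 0.44651605 -0.1286332   0.05      ]
[ 0.53643227 -0.28633445  0.17533509]
```

View pics/c2.png

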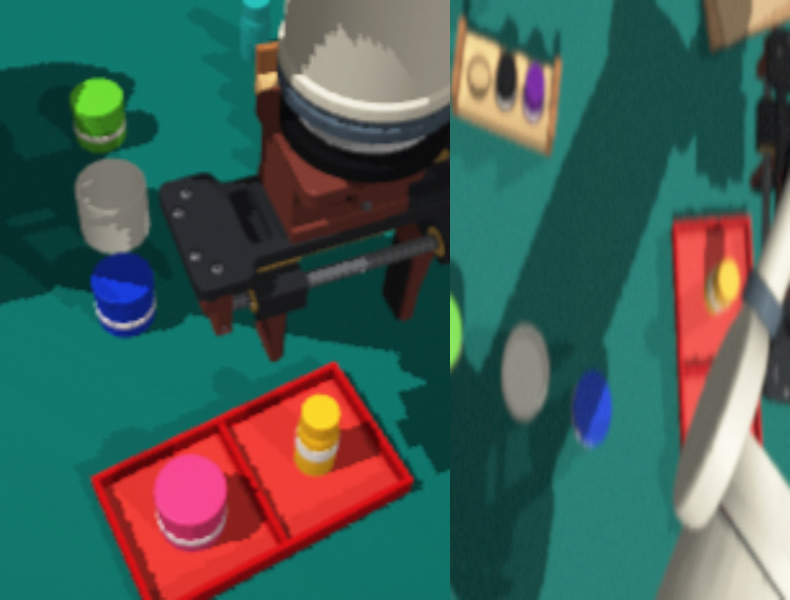

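Pink (190,500) and gold (318,435) both stand upright in separate compartments of the red tray. Black and purple are still in the rack, and blue hasn't moved. Going to blue.

>>> {"fn": "carry_out", "kwargs": {"deltas": [[1, 1.4, -0.8, 0, 0, 0, 0], [1, 2.5, -1.4, 0, 0, 0, 0], [1, 2.5, -1.4, 0, 0, 0, 0], [1, 2.5, -1.4, 0, 0, 0, 0], [1, 2.5, -1.4, 0, 0, 0, 0], [1, 2.5, -1.4, 0, 0, 0, 0], [1, 1.8, -1.2, 0, 0, 0, 0], [1, 0, 0, 0, 0, 0, 0], [1, 0, 0, 0, 0, 0, 0], [1, 0, 0, 0, 0, 0, 0]]}}

```text
t: 17.08
tcp_pos: [0.4466, -0.1299, 0.1755]
tcp_rot: [-2.22, -2.221, 0.001]
ft_force: [-0.9, -1.1, -0.2]
grip_width: 0.998
grasp_force: 0.0
```

>>> {"fn": "carry_out", "kwargs": {"deltas": [[1, 0.1, 0, 1, 0, 0, 0], [1, 0, 0, 2.5, 0, 0, 0], [1, 0, 0, 2.5, 0, 0, 0], [1, 0, 0, 2.5, 0, 0, 0], [1, 0, 0, 2.5, 0, 0, 0], [1, 0, 0, 2.5, 0, 0, 0], [1, 0, 0, 1.5, 0, 0, 0], [1, 0, 0, 0.5, 0, 0, 0], [1, 0, 0, 0, 0, 0, 0], [-1, 0, 0, 0, 0, 0, 0], [-1, 0, 0, 0, 0, 0, 0], [-1, 0, 0, 0, 0, 0, 0], [-1, 0, 0, 0, 0, 0, 0], [-1, 0, 0, 0, 0, 0, 0], [-1, 0, 0, 0, 0, 0, 0], [-1, 0, 0, 0, 0, 0, 0], [-1, 0, 0, 0, 0, 0, 0], [-1, 0, 0, 0, 0, 0, 0]]}}

```text
t: 18.58
tcp_pos: [0.4469, -0.1287, 0.022]
tcp_rot: [2.22, 2.222, 0.0]
ft_force: [-0.4, 0.1, 1.7]
grip_width: 0.519
grasp_force: 15.0
```

>>> {"fn": "carry_out", "kwargs": {"deltas": [[-1, 0, 0, -1, 0, 0, 0], [-1, 0, 0, -2.5, 0, 0, 0], [-1, 0, 0, -3, 0, 0, 0], [-1, 0, 0, -3, 0, 0, 0], [-1, 0, 0, -2.5, 0, 0, 0], [-1, 0, 0, -1, 0, 0, 0], [-1, 1.5, 0.2, 0, 0, 0, 0], [-1, 3, 0.2, 0, 0, 0, 0], [-1, 3, 0.2, 0, 0, 0, 0], [-1, 3, 0.2, 0, 0, 0, 0], [-1, 3, 0.2, 0, 0, 0, 0], [-1, 3, 0.2, 0, 0, 0, 0], [-1, 3, 0.2, 0, 0, 0, 0]]}}

```text
t: 19.67
tcp_pos: [0.46, 0.0678, 0.1508]
tcp_rot: [-2.22, -2.222, 0.001]
ft_force: [0.7, 0.0, -0.4]
grip_width: 0.523
grasp_force: 15.0
```

>>> {"fn": "carry_out", "kwargs": {"deltas": [[-1, 3, 0.2, 0, 0, 0, 0], [-1, 3, 0.2, 0, 0, 0, 0], [-1, 3, 0.2, 0, 0, 0, 0], [-1, 3, 0.2, 0, 0, 0, 0], [-1, 3, 0.2, 0, 0, 0, 0], [-1, 3, 0.2, 0, 0, 0, 0], [-1, 3, 0.2, 0, 0, 0, 0], [-1, 3, 0.2, 0, 0, 0, 0], [-1, 3, 0.2, 0, 0, 0, 0], [-1, 0.6, 0.2, 0, 0, 0, 0], [-1, 0, 0, 0, 0, 0, 0], [-1, 0, 0, 0, 0, 0, 0], [-1, 0, 0, 0, 0, 0, 0]]}}

```text
t: 20.75
tcp_pos: [0.4804, 0.3411, 0.1513]
tcp_rot: [2.221, 2.221, -0.002]
ft_force: [-0.5, -0.9, -1.1]
grip_width: 0.515
grasp_force: 15.0
```

```bash
python3 - <<'E'
from h import *
S=grab('side','s3');print(env.sense()['tcp_pos'])
# white tray rim corners picked from side approx; check against model
import numpy as np
for (cx,cy) in((.527,.333),(.525,.329)):
  a=np.radians(-11);R=np.array([[np.cos(a),-np.sin(a)],[np.sin(a),np.cos(a)]])
  q=[[*(R@np.array(p)+[cx,cy]),.018] for p in((.095,.05),(.095,-.05),(-.095,-.05),(-.095,.05),(0,.05),(0,-.05))]
  print(proj(S,q).round(1).tolist())
cv2.imwrite('pics/c3.png',cv2.resize(S['pixels'][80:200,120:280],(800,600),interpolation=cv2.INTER_CUBIC)[:,:,::-1])
E
```

```text
[0.48048092 0.34101271 0.15154978]
[[233.4, 109.4], [237.3, 130.9], [165.8, 137.4], [166.1, 115.2], [200.0, 112.3], [201.9, 134.1]]
[[233.2, 110.3], [237.1, 131.9], [165.3, 138.4], [165.7, 116.1], [199.7, 113.2], [201.5, 135.1]]
```

View pics/c3.png

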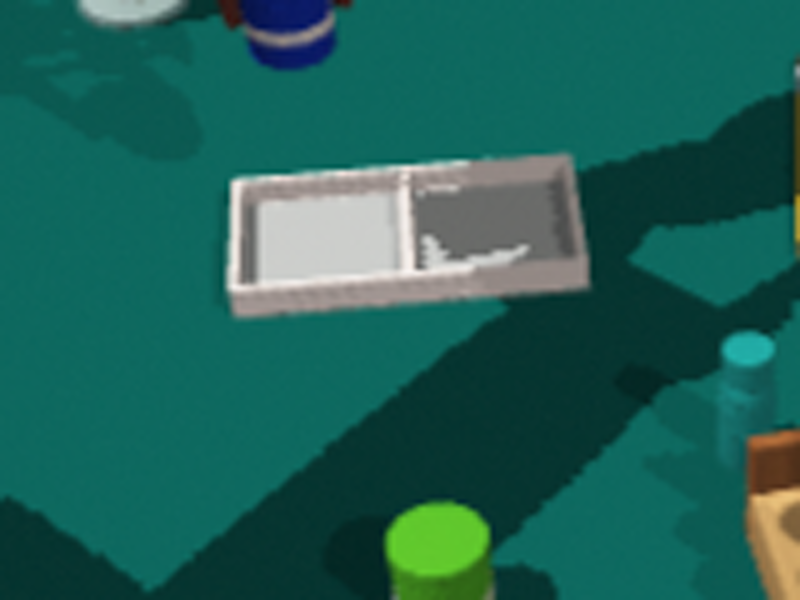

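The white tray's rim corners (166,116), (234,111), (238,133) and (166,138) match the measured pose within a few mm. Blue hangs above its near compartment, so I'm lowering it.

>>> {"fn": "carry_out", "kwargs": {"deltas": [[-1, 0, 0, 1, 0, 0, 0], [-1, 0, 0, 2.5, 0, 0, 0], [-1, 0, 0, 2.5, 0, 0, 0], [-1, 0, 0, 2.5, 0, 0, 0], [-1, 0, 0, 1.7, 0, 0, 0], [-1, 0, 0, 1, 0, 0, 0], [-1, 0, 0, 0.5, 0, 0, 0], [-1, 0, 0, 0.3, 0, 0, 0], [-1, 0, 0, 0.2, 0, 0, 0], [-1, 0, 0, 0.1, 0, 0, 0], [-1, 0, 0, 0, 0, 0, 0], [-1, 0, 0, 0, 0, 0, 0], [-1, 0, 0, 0, 0, 0, 0]]}}

```text
t: 21.88
tcp_pos: [0.4807, 0.3427, 0.0295]
tcp_rot: [2.22, 2.222, 0.002]
ft_force: [0.1, -0.1, -0.5]
grip_width: 0.518
grasp_force: 15.0
```

>>> {"fn": "carry_out", "kwargs": {"deltas": [[-1, 0, 0, 0.1, 0, 0, 0], [-1, 0, 0, 0.1, 0, 0, 0], [-1, 0, 0, 0.1, 0, 0, 0], [-1, 0, 0, 0, 0, 0, 0], [-1, 0, 0, 0, 0, 0, 0], [0.15, 0, 0, 0, 0, 0, 0], [0.3, 0, 0, 0, 0, 0, 0], [0.4, 0, 0, 0, 0, 0, 0], [0.4, 0, 0, 0, 0, 0, 0], [0.4, 0, 0, 0, 0, 0, 0], [0.4, 0, 0, -1, 0, 0, 0], [0.4, 0, 0, -2, 0, 0, 0], [0.4, 0, 0, -3, 0, 0, 0], [0.4, 0, 0, -3, 0, 0, 0], [0.4, 0, 0, -3, 0, 0, 0], [1, 0, 0, -3, 0, 0, 0], [1, 0, 0, 0, 0, 0, 0]]}}

```text
t: 23.3
tcp_pos: [0.4824, 0.3437, 0.1847]
tcp_rot: [2.219, 2.22, 0.019]
ft_force: [-0.1, 1.2, 1.9]
grip_width: 0.814
grasp_force: 0.0
```

>>> {"fn": "carry_out", "kwargs": {"deltas": [[1, -1.5, -0.2, 0, 0, 0, 0], [1, -3, -0.2, 0, 0, 0, 0], [1, -3, -0.2, 0, 0, 0, 0], [1, -3, -0.2, 0, 0, 0, 0], [1, -3, -0.2, 0, 0, 0, 0], [1, -3, -0.2, 0, 0, 0, 0], [1, -3, -0.2, 0, 0, 0, 0], [1, -3, -0.2, 0, 0, 0, 0], [1, -3, -0.2, 0, 0, 0, 0], [1, -3, -0.2, 0, 0, 0, 0], [1, -3, -0.2, 0, 0, 0, 0], [1, -3, 0, 0, 0, 0, 0], [1, -3, 0, 0, 0, 0, 0], [1, -1.4, 0, 0, 0, 0, 0], [1, 0, 0, 0, 0, 0, 0], [1, 0, 0, 0, 0, 0, 0], [1, 0, 0, 0, 0, 0, 0]]}}

```text
t: 24.72
tcp_pos: [0.4587, -0.0461, 0.1759]
tcp_rot: [-2.22, -2.223, -0.001]
ft_force: [-0.2, 1.0, 0.5]
grip_width: 0.999
grasp_force: 0.0
```

```bash
python3 - <<'E'
from h import *
T=grab('top','t4');S=grab('side','s4');print(env.sense()['tcp_pos'],env.sense()['tcp_rot'])
cv2.imwrite('pics/c4.png',np.hstack([cv2.resize(S['pixels'][90:290,140:300],(480,600)),cv2.resize(T['pixels'][165:270,95:165],(320,600))])[:,:,::-1])
for b in blobs(T,'blue',(95,175,170,262)): print(b[1],plane(T,b[2],.053))
E
```

```text
[ 0.45871128 -0.04566542  0.17575692] [-2.21890521e+00 -2.22388991e+00 -5.15067165e-04]
[114 220  20  18 270] [0.48022672 0.33734027 0.053     ]
```

View pics/c4.png

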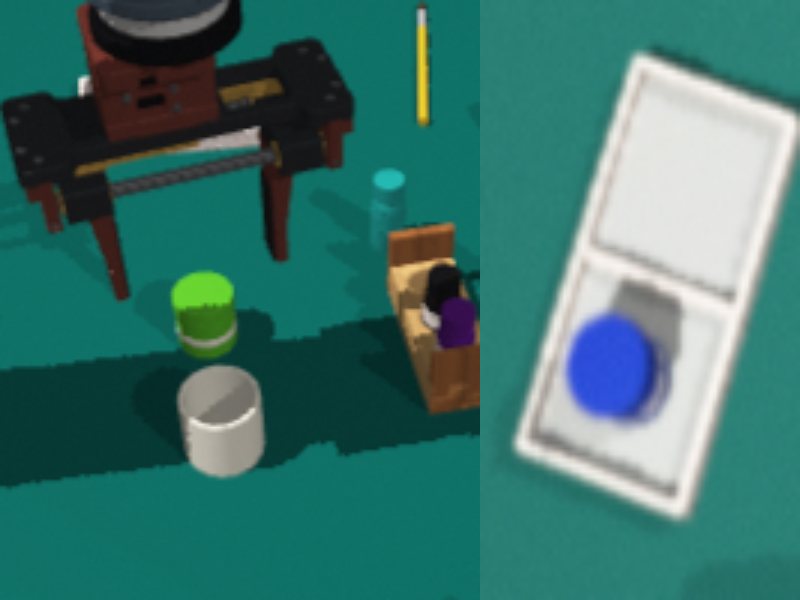

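Blue stands upright in the near white compartment (crop (610,365)), with the far compartment free and centred at crop (690,186). Descending on the cup.

>>> {"fn": "carry_out", "kwargs": {"deltas": [[1, 0, 0.2, 1, 0, 0, 0], [1, 0, 0, 2.5, 0, 0, 0], [1, 0, 0, 2.5, 0, 0, 0], [1, 0, 0, 2.5, 0, 0, 0], [1, 0, 0, 2.5, 0, 0, 0], [1, 0, 0, 2, 0, 0, 0], [1, 0, 0, 1.5, 0, 0, 0], [1, 0, 0, 0.6, 0, 0, 0], [1, 0, 0, 0, 0, 0, 0], [-1, 0, 0, 0, 0, 0, 0], [-1, 0, 0, 0, 0, 0, 0], [-1, 0, 0, 0, 0, 0, 0], [-1, 0, 0, 0, 0, 0, 0], [-1, 0, 0, 0, 0, 0, 0], [-1, 0, 0, 0, 0, 0, 0], [-1, 0, 0, 0, 0, 0, 0], [-1, 0, 0, 0, 0, 0, 0]]}}

```text
t: 26.23
tcp_pos: [0.4611, -0.0467, 0.0254]
tcp_rot: [2.22, 2.222, 0.001]
ft_force: [-1.2, 1.0, 4.3]
grip_width: 0.642
grasp_force: 15.0
```

```bash
python3 - <<'E'
from h import *
T=grab('top');print(plane(T,(140.5,197.2),.004),env.sense()['tcp_pos'])
E
```

```text
[0.57281484 0.32334437 0.004     ] [ 0.46109093 -0.04675312  0.02538498]
```

>>> {"fn": "carry_out", "kwargs": {"deltas": [[-1, 0, 0, -1, 0, 0, 0], [-1, 0, 0, -2.5, 0, 0, 0], [-1, 0, 0, -3, 0, 0, 0], [-1, 0, 0, -3, 0, 0, 0], [-1, 0, 0, -2.5, 0, 0, 0], [-1, 0, 0, -1.5, 0, 0, 0], [-1, 1.4, 0.4, 0, 0, 0, 0], [-1, 2.8, 0.8, 0, 0, 0, 0], [-1, 2.8, 0.8, 0, 0, 0, 0], [-1, 2.8, 0.8, 0, 0, 0, 0], [-1, 2.8, 0.8, 0, 0, 0, 0], [-1, 2.8, 0.8, 0, 0, 0, 0], [-1, 2.8, 0.8, 0, 0, 0, 0]]}}

```text
t: 27.37
tcp_pos: [0.5124, 0.1368, 0.1596]
tcp_rot: [-2.22, -2.222, 0.001]
ft_force: [-0.7, -0.4, -0.9]
grip_width: 0.639
grasp_force: 15.0
```

>>> {"fn": "carry_out", "kwargs": {"deltas": [[-1, 2.8, 0.9, 0, 0, 0, 0], [-1, 2.8, 0.9, 0, 0, 0, 0], [-1, 2.8, 0.9, 0, 0, 0, 0], [-1, 2.8, 0.9, 0, 0, 0, 0], [-1, 2.8, 0.9, 0, 0, 0, 0], [-1, 2.8, 0.9, 0, 0, 0, 0], [-1, 2, 0.6, 0, 0, 0, 0], [-1, 0, 0, 0, 0, 0, 0], [-1, 0, 0, 0, 0, 0, 0], [-1, 0, 0, 0, 0, 0, 0], [-1, 0, 0, 0, 0, 0, 0]]}}

```text
t: 28.28
tcp_pos: [0.5723, 0.3223, 0.1598]
tcp_rot: [2.222, 2.221, -0.001]
ft_force: [-0.2, -0.1, -0.6]
grip_width: 0.642
grasp_force: 15.0
```

>>> {"fn": "carry_out", "kwargs": {"deltas": [[-1, 0, 0, 1, 0, 0, 0], [-1, 0, 0, 2.5, 0, 0, 0], [-1, 0, 0, 2.5, 0, 0, 0], [-1, 0, 0, 2.5, 0, 0, 0], [-1, 0, 0, 2.2, 0, 0, 0], [-1, 0, 0, 1, 0, 0, 0], [-1, 0, 0, 0.5, 0, 0, 0], [-1, 0, 0, 0.3, 0, 0, 0], [-1, 0, 0, 0.2, 0, 0, 0], [-1, 0, 0, 0.1, 0, 0, 0], [-1, 0, 0, 0, 0, 0, 0], [-1, 0, 0, 0, 0, 0, 0], [-1, 0, 0, 0, 0, 0, 0]]}}

```text
t: 29.37
tcp_pos: [0.5728, 0.3237, 0.0326]
tcp_rot: [2.22, 2.222, 0.002]
ft_force: [-0.3, 0.4, -0.1]
grip_width: 0.64
grasp_force: 15.0
```

>>> {"fn": "carry_out", "kwargs": {"deltas": [[-1, 0, 0, 0.1, 0, 0, 0], [-1, 0, 0, 0.1, 0, 0, 0], [-1, 0, 0, 0.1, 0, 0, 0], [-1, 0, 0, 0, 0, 0, 0], [-1, 0, 0, 0, 0, 0, 0], [0.35, 0, 0, 0, 0, 0, 0], [0.5, 0, 0, 0, 0, 0, 0], [0.6, 0, 0, 0, 0, 0, 0], [0.6, 0, 0, 0, 0, 0, 0], [0.6, 0, 0, 0, 0, 0, 0], [0.6, 0, 0, -1, 0, 0, 0], [0.6, 0, 0, -2, 0, 0, 0], [0.6, 0, 0, -3, 0, 0, 0], [0.6, 0, 0, -3, 0, 0, 0], [0.6, 0, 0, -3, 0, 0, 0], [0.6, 0, 0, -3, 0, 0, 0], [0.6, -3, 0, -1, 0, 0, 0], [0.6, -3, 0, 0, 0, 0, 0]]}}

```text
t: 30.87
tcp_pos: [0.5735, 0.2645, 0.1944]
tcp_rot: [2.215, 2.223, 0.012]
ft_force: [0.5, -0.3, -0.1]
grip_width: 0.801
grasp_force: 0.0
```

>>> {"fn": "carry_out", "kwargs": {"deltas": [[0.6, -3, 0, 0, 0, 0, 0], [0.6, -3, 0, 0, 0, 0, 0], [0.6, -3, 0, 0, 0, 0, 0], [0.6, -3, 0, 0, 0, 0, 0], [0.6, -3, 0, 0, 0, 0, 0], [0.6, -3, 0, 0, 0, 0, 0], [0.6, -3, 0, 0, 0, 0, 0], [0.6, 0, 0, 0, 0, 0, 0], [0.6, 0, 0, 0, 0, 0, 0], [0.6, 0, 0, 0, 0, 0, 0]]}}

```text
t: 31.7
tcp_pos: [0.5727, 0.0537, 0.1893]
tcp_rot: [2.221, 2.222, 0.001]
ft_force: [0.2, 0.5, 0.5]
grip_width: 0.798
grasp_force: 0.0
```

```bash
python3 - <<'E'
from h import *
T=grab('top','t5');S=grab('side','s5');print(env.sense()['tcp_pos'])
cv2.imwrite('pics/c5.png',np.hstack([cv2.resize(S['pixels'],(400,600)),cv2.resize(T['pixels'][140:300,90:410],(400,600))])[:,:,::-1])
E
```

```text
[0.57258356 0.05451043 0.18893764]
```

View pics/c5.png

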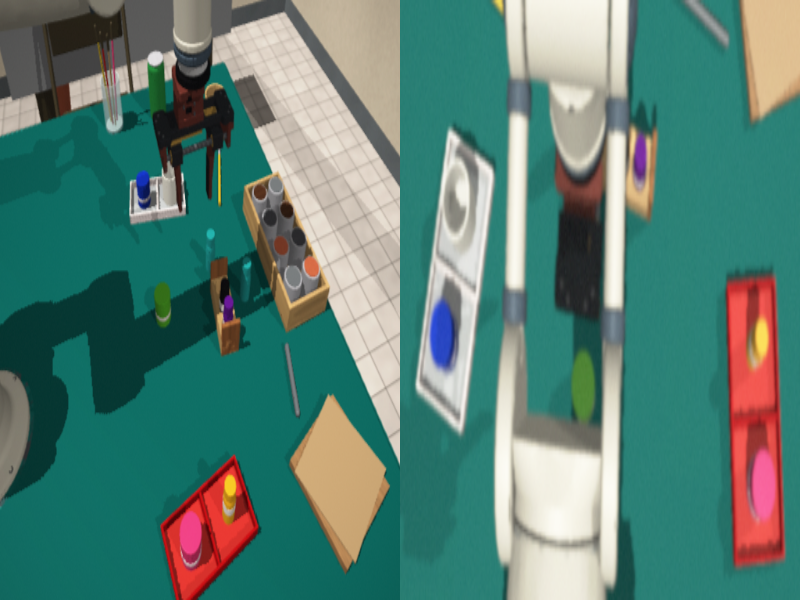

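The side and top views show pink and gold in the red tray. Blue and the cup are in the white tray, with the cup at (458,205) in the top half. All are upright in separate compartments. Green, black and purple are where they were, and the gripper is clear, so I'm handing in.

```bash
python3 -c "
from rig import workorder
print(workorder.hand_in())"
```

```text
the job is handed in; nothing more can be done
None
```

Handed in at about 32 s of robot time: the pink pot and gold ink stand upright in the red tray, the blue pot and cup in the white tray, each in its own compartment, and the green, black and purple stock was not moved.

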